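# Sweep the offcuts off the marquetry sorting board

### The job

Clear the three red-brown offcuts off the blue sorting board: with your fingertips, sweep each one along the board and off its open end so that it drops into the yellow tray. Do not pick any of them up, and leave the medallion and the glue jar where they are on the board, and the inlays in the grey tray and the hammer on the bench undisturbed.

Things in the scene. Friction and masses are not known exactly. Their poses are not given: they have to be found in the camera images.
- board: Fixed raised sorting board, blue top 300 x 300 mm, 55 mm above the bench, turned up to 0.12 rad. Origin: centre of its underside. Its y axis joins the two open ends (y = -150, +150 mm; no rim). Along x = -150 and +150 mm runs a wooden rim, 12 mm above the top, inner faces at 144 mm. The five things on it lie each in a lane of its own along y, lanes at x = -104, -52, 0, 52, 104 mm, in any order.
- scrap_tray: The yellow plastic offcuts tray, fixed at one open end of the board (either end), lower than the board: outside 300 x 130 mm (x, y), walls 36 mm high and 4 mm thick, floor 4 to 5 mm above the bench. Origin: centre of its underside; axes parallel to the board's. Its board-side wall is tucked 10 mm under the board's edge.
- good_tray: The grey plastic tray for good inlays, same size as the yellow one, at the other open end of the board. Nothing is to be swept into it. Origin: centre of its underside.
- offcut_block: Offcut: block 24 x 30 mm (x, y). Dark red-brown wood, 16 mm thick, about 30 g (21 to 42 g), lies flat on the board at the start. Origin: centre of its underside. Slides under a light push; pushed off its middle it turns and slips aside. Drops off the board's open end when its middle passes the edge.
- offcut_bar: Offcut: short bar 36 x 18 mm (x, y). Dark red-brown wood, 16 mm thick, about 30 g (21 to 42 g), lies flat on the board at the start. Origin: centre of its underside. Slides under a light push; pushed off its middle it turns and slips aside. Drops off the board's open end when its middle passes the edge.
- offcut_plug: Offcut: six-sided plug, 34 mm across its corners. Dark red-brown wood, 16 mm thick, about 30 g (21 to 42 g), lies flat on the board at the start. Origin: centre of its underside. Slides under a light push; pushed off its middle it turns and slips aside. Drops off the board's open end when its middle passes the edge.
- medallion: Finished inlay medallion, pale disc 42 mm across and 10 mm thick with a green patterned face. Origin: centre of its underside. Stands or lies loose on the board, in a lane of its own (see the board). To be left alone.
- glue_jar: Small closed jar, 34 mm across and 45 mm high, brass-coloured cap. Origin: centre of its underside. Stands or lies loose on the board, in a lane of its own (see the board). To be left alone.
- inlay_ring: Pale ring, 60 mm across, 8 mm thick, lying in the grey tray. Leave alone. Origin: centre of its underside.
- inlay_leaf: Green leaf-shaped cross piece, 45 x 34 x 8 mm, lying in the grey tray. Leave alone. Origin: centre of its underside.
- mallet: Hammer lying on the bench to the right of the trays. Leave alone. Origin: underside, on its shaft.

How it is judged:
By the outcome, as a careful person would: the job done as asked, in the order asked, and still so for the second after the job is handed in, with the robot touching nothing.
It also fails if it takes over 58 s, if anything falls off the work surface, if the arm or the gripper's body presses on something with over 40 N, if the wrist force passes 120 N, or if a joint passes its speed limit or range.

### The arm

A 6-joint arm with a two-finger parallel gripper is mounted at the origin on the work surface. World frame = base frame: x ahead of the robot, y to its left, z up, the work surface at z = 0. Lengths are in m, angles in rad, forces in N, time in s.
With the tool pointing down it reaches from about 0.35 to 0.975 m from the base axis. Payload 4.9 kg.
Tool frame: the origin (TCP) lies at the very end of the fingers, on their centre line; the grasp point (between the pads) lies 19 mm behind it; z points along the fingers, y is the line along which they close (so a half turn about z gives the same grasp; the last joint's range is limited). The gripper opens to 85 mm and grips with 20 to 120 N. Pads are 22 mm wide; open, the fingers measure 114 mm over their backs; the gripper's body (76 mm by 85 mm) begins 54 mm behind the grasp point. The pads swing forward as they close: fully open they stand 13 mm farther back than shut.
Start: joints at [-1.447, 0.053, 1.613, -0, 1.476, -0.119], TCP at [0.15, -0.607, 0.231] pointing down, gripper open.
Joint ranges: [-3.01, 3.01], [-1.01, 2.22], [0.06, 2.58], [-1.02, 4.17], [0.09, 2.62], [-3.14, 3.14]. Speed limits (rad/s): [2.57, 2.57, 3.14, 3.14, 3.14, 3.14].

### API

Orientations are given as a unit quaternion [w, x, y, z].
In Python, from plant import manip gives the robot as it stands.
- The arm moves only by the tool send_rows, never from a script. Its argument "increments" is a list of rows, each an object of numbers: "claw": the closure, from -1 (fully open) to 1 (shut); "dx", "dy", "dz": the shift along the tool's x, y, z in units of 0.5 m (1.0 is 0.5 m); "yaw": the turn about the tool's z in units of 1.5 rad (1.0 is 1.5 rad). A call has 1 to 20 rows; each row is the pose to reach, as a shift and turn from the pose commanded when the call began, along the tool's axes at that moment; what a row does not reach only later rows make up. A row lasts 1/8 s, in which the tool goes at most 62.5 mm and 10.7 degrees, less where a joint would pass 70% of its speed; a pose out of reach is approached as far as the arm can. A call with a number of a shift or a turn outside -1 to 1 is refused whole. A call with a gripper value outside its range is refused whole. The fingers move at their own pace and stop on an object; the grip force is fixed at half the most. Time passes only in rows, so rows that repeat a pose let the fingers close. It gives the time, the measured TCP pose, the force, the opening and the grip force at its end, in the units of the state.
- manip.state(): the state, without advancing time (a new reading comes with each control period).
- manip.grab_frame(name): name is "side" or "top" or "wrist"; returns the picture (480x640x3 uint8, red, green, blue); there is no depth.
- manip.camera_params(name): a dict with "camera_matrix" (3x3 intrinsics, pixels), "extrinsics" (4x4, takes a point from world to camera coordinates); the wrist camera has in their place "tool_from_camera" (4x4, takes a point from camera to tool coordinates, whose origin is the TCP and whose axes are the flange's). Camera axes: x right, y down, z forward; pixel columns grow to the right and rows downward; lengths in m; the calibration is good to about 2 mm. A picture is of the moment at which its call begins: read the wrist's pose just before it. camera_params takes no time and is no camera call.
- manip.job_done(): hands the job in; it is judged then, once.
The state is a dict: "time": time; "joint_pos": joint angles; "joint_vel": joint speeds; "joint_efforts": joint torques, N m; "tool_pos": TCP position; "tool_rot": TCP orientation; "contact_force": force on the tool from outside, world axes, zero at the start; "ft_torque": the same for the moment, N m; "gripper_width": opening from 0.0 (shut) to 1.0 (fully open); "grasp_force": force on a finger pad.
Only numpy, scipy, OpenCV 4.12 (cv2) and the standard library are available. Lean on these libraries where they do the work, as an engineer would, in place of code of your own. Each camera call takes 0.05 s, during which the arm holds its last target. There are 200 camera calls.

## Working session

There is one attempt and no reset: what is moved stays moved. The work goes in short steps, Python scripts to look and compute and a tool call to move; the robot and the scene stay as the last step left them, time stands still between calls to the robot, and variables do not carry over. Pictures are saved under pics/ and viewed, at most 10 in all, crops included, and the job is handed in when it is done.

Besides the shell and the picture viewer there is one more tool, called after ">>>" as name(argument=value, ...), one argument or row to a line, values as JSON. send_rows: Moves the arm, as the interface text tells. Shifts and turns lie within -1 to 1; 1 stands for 0.5 m of shift or 1.5 rad of turn. Its arguments: {"type":"object","properties":{"increments":{"type":"array","items":{"type":"object","properties":{"claw":{"type":"number"},"dx":{"type":"number"},"dy":{"type":"number"},"dz":{"type":"number"},"yaw":{"type":"number"}}}}},"required":["increments"]}

```bash
mkdir -p pics; ls; python3 - <<'E'
from plant import manip
import cv2,numpy as np
print(manip.state())
for n in("top","side"):
    f=manip.grab_frame(n); cv2.imwrite(f"pics/{n}0.png",f[:,:,::-1]); p=manip.camera_params(n); print(n,p)
print(manip.camera_params("wrist"))
E
```

```text
pics
{'time': 0.0, 'joint_pos': array([-1.44702869e+00,  5.33410882e-02,  1.61429827e+00,  1.31651149e-05,
        1.47601252e+00, -1.19022905e-01]), 'joint_vel': array([-0.0005822 , -0.00102599,  0.00130785,  0.00277829,  0.00017965,
       -0.00042405]), 'joint_efforts': array([-1.03990922e-03, -3.93674505e+01, -3.70182145e+01, -2.02538636e-04,
        7.09277650e-03, -3.93744642e-06]), 'tool_pos': array([ 0.1501697 , -0.60604431,  0.23007025]), 'tool_rot': array([-1.02962533e-03,  9.92640188e-01,  1.21096639e-01,  4.10973036e-06]), 'contact_force': array([ 0.28022578, -0.25623112, -0.44683509]), 'ft_torque': array([-0.0086372 ,  0.05354405, -0.04565765]), 'grasp_force': 0.0, 'gripper_width': 0.9943605222341696}
top {'camera_matrix': array([[588.49115177,   0.        , 330.21376362],
       [  0.        , 588.49115177, 242.99700983],
       [  0.        ,   0.        ,   1.        ]]), 'extrinsics': array([[ 0.00855865, -0.99979776, -0.01819882, -0.09351059],
       [-0.99021611, -0.00593891, -0.13941588,  0.58437696],
       [ 0.13927961,  0.01921398, -0.99006667,  1.05607886],
  
[... 333 characters left out ...]
,  0.55320182, -0.82297056,  0.17982657],
       [ 0.15118168, -0.80923516, -0.56769935,  0.64405619],
       [ 0.        ,  0.        ,  0.        ,  1.        ]])}
{'camera_matrix': array([[369.12191662,   0.        , 318.0453055 ],
       [  0.        , 369.12191662, 239.56245752],
       [  0.        ,   0.        ,   1.        ]]), 'tool_from_camera': array([[ 1.65399473e-03, -9.58221678e-01, -2.86021819e-01,
         7.27860873e-02],
       [ 9.99998630e-01,  1.56745946e-03,  5.31493845e-04,
         1.09200010e-04],
       [-6.09613183e-05, -2.86022306e-01,  9.58222958e-01,
        -1.42307524e-01],
       [ 0.00000000e+00,  0.00000000e+00,  0.00000000e+00,
         1.00000000e+00]])}
```

View pics/top0.png

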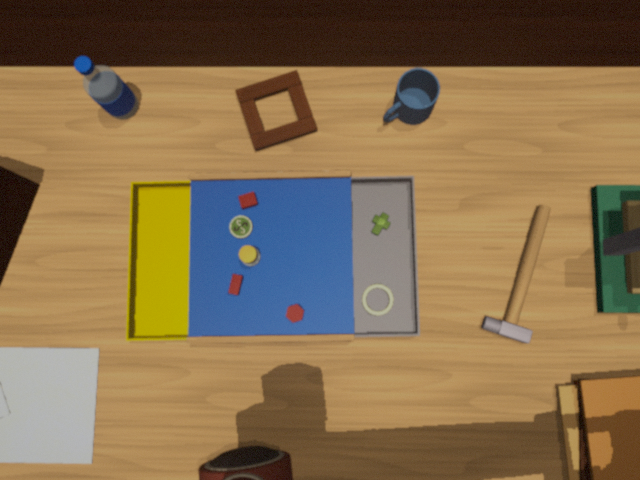

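View pics/side0.png

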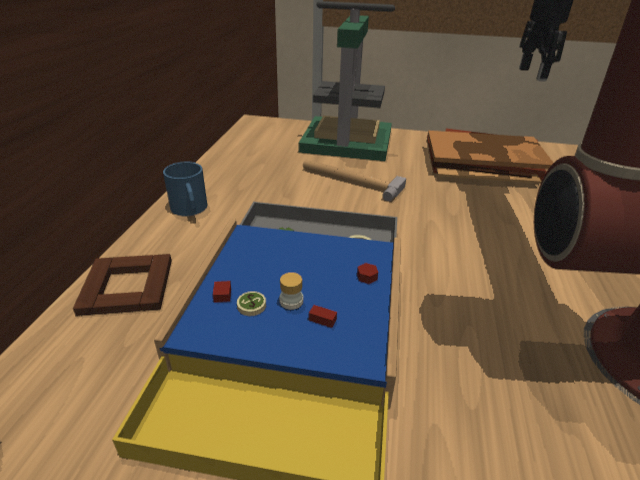

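The yellow tray is at the left (world +y). The offcuts are the block (248,200), bar (236,285) and plug (295,313), with the medallion at (241,227) and the jar at (249,255). So the sweep goes along +y.

```bash
cat > h.py <<'E'
from plant import manip
import cv2,numpy as np
def ray(n,uv):
    p=manip.camera_params(n);K=p["camera_matrix"];E=np.array(p["extrinsics"])
    d=E[:3,:3].T@np.linalg.inv(K)@np.array([uv[0],uv[1],1.]);o=-E[:3,:3].T@E[:3,3]
    return o,d/np.linalg.norm(d)
def plane(n,uv,z):
    o,d=ray(n,uv);return o+d*(z-o[2])/d[2]
def tri(a,b):
    (o1,d1),(o2,d2)=ray("top",a),ray("side",b)
    s=np.linalg.lstsq(np.c_[d1,-d2],o2-o1,rcond=None)[0]
    p,q=o1+s[0]*d1,o2+s[1]*d2
    return (p+q)/2,np.linalg.norm(p-q)
def blobs(f,lo,hi,amin=40):
    h=cv2.cvtColor(f,cv2.COLOR_RGB2HSV)
    m=cv2.inRange(h,lo,hi)
    c,_=cv2.findContours(m,cv2.RETR_EXTERNAL,cv2.CHAIN_APPROX_NONE)
    return [k for k in c if cv2.contourArea(k)>amin]
def red(f):
    h=f.copy(); 
    H=cv2.cvtColor(f,cv2.COLOR_RGB2HSV)
    m=(((H[...,0]<6)|(H[...,0]>172))&(H[...,1]>170)&(H[...,2]>60)).astype(np.uint8)
    c,_=cv2.findContours(m,cv2.RETR_EXTERNAL,cv2.CHAIN_APPROX_NONE)
    return [k for k in c if cv2.contourArea(k)>40]
def cen(k):
    M=cv2.moments(k);return np.array([M["m10"],M["m01"]])/M["m00"]
E
python3 - <<'E'
from h import *
np.set_printoptions(precision=4,suppress=True)
im={n:cv2.imread(f"pics/{n}0.png")[:,:,::-1].copy() for n in("top","side")}
for n in im:
    print(n,"red",[(cen(k).round(1),cv2.contourArea(k)) for k in red(im[n])])
    for k in blobs(im[n],(100,120,60),(125,255,255),5000):
        a=cv2.approxPolyDP(cv2.convexHull(k),8,True)[:,0]; print("blue",a.tolist())
        if n=="top":
            for u in a: print(plane(n,u,.055))
    for nm,lo,hi in(("jarcap",(18,100,120),(30,200,255)),("green/pale",(25,20,120),(45,120,255)),("yellow",(22,200,80),(32,255,255))):
        for k in blobs(im[n],lo,hi,60):
            c=cen(k)
            if n=="side" or (120<c[0]<420 and 170<c[1]<345): print(nm,c.round(1),cv2.contourArea(k),cv2.boundingRect(k))
# red tops in top view
for k in red(im["top"]):
    r=cv2.boundingRect(k)
    if 190<r[0]<350 and 170<r[1]<340:
        P=np.array([plane("top",u,.071)[:2] for u in k[:,0]],np.float32)*1000
        print("top red",plane("top",cen(k),.068),cv2.minAreaRect(P),P.min(0),P.max(0))
E
```

```text
top red [(array([247.3, 199.7]), 110.5)]
blue [[349, 178], [352, 332], [189, 334], [192, 182]]
[ 0.7056 -0.1235  0.055 ]
[ 0.4216 -0.1301  0.055 ]
[0.4155 0.1641 0.055 ]
[0.6967 0.1703 0.055 ]
jarcap [247.7 253.8] 211.5 (239, 246, 18, 17)
green/pale [377.3 299.3] 750.0 (362, 284, 32, 32)
green/pale [240.6 226.5] 356.5 (230, 216, 22, 22)
yellow [157.9 260.7] 9173.5 (126, 181, 64, 159)
side red [(array([323.1, 312.8]), 191.0), (array([221.7, 288. ]), 172.5), (array([367.7, 269.9]), 160.0)]
blue [[161, 349], [237, 225], [392, 242], [381, 384]]
jarcap [384.1 437.9] 289.5 (380, 392, 9, 88)
jarcap [260.1 426.9] 18567.0 (112, 356, 267, 124)
jarcap [290.7 279.5] 214.5 (280, 273, 22, 14)
top red [0.6606 0.0634 0.068 ] ((659.771240234375, 62.30622100830078), (19.035831451416016, 25.332088470458984), 19.12743377685547) [648.1356  50.3884] [670.6638  76.4434]
```

```bash
cat >> h.py <<'E'
def red(f,amin=30):
    g=f.astype(int);m=((g[...,0]>1.8*np.maximum(g[...,1],g[...,2]))&(g[...,0]>60)).astype(np.uint8)
    c,_=cv2.findContours(m,cv2.RETR_EXTERNAL,cv2.CHAIN_APPROX_NONE)
    return [k for k in c if 400>cv2.contourArea(k)>amin]
C=np.array([.560,.020]);A=.024
R=np.array([[np.cos(A),-np.sin(A)],[np.sin(A),np.cos(A)]])
def tob(p): return R.T@(np.array(p)[:2]-C)*1000
E
python3 - <<'E'
from h import *
np.set_printoptions(precision=4,suppress=True)
im={n:cv2.imread(f"pics/{n}0.png")[:,:,::-1].copy() for n in("top","side")}
S=[k for k in red(im["side"]) if 200<cen(k)[0]<390 and cen(k)[1]>240]
T=[k for k in red(im["top"]) if 190<cen(k)[0]<350 and 180<cen(k)[1]<335]
for k in T:
    c=cen(k);P=np.array([plane("top",u,.068)[:2] for u in k[:,0]],np.float32)*1000
    best=min((tri(c,cen(s)) for s in S),key=lambda t:t[1])
    print(c.round(1),cv2.contourArea(k),"z068",plane("top",c,.068),"tri",*best,"board",tob(plane("top",c,.068)),cv2.minAreaRect(P))
j=tri((247.7,253.8),(290.7,279.5));print("jarcap",j,tob(j[0]))
m=plane("top",(240.6,226.5),.065);print("med",m,tob(m))
for a,b in zip([[349,178],[352,332],[189,334],[192,182]],[[237,225],[392,242],[381,384],[161,349]]): print("corner",tri(a,b))
E
```

```text
[294.6 312.8] 175.0 z068 [ 0.4548 -0.0272  0.068 ] tri [ 0.4538 -0.0271  0.0668] 0.0019226319736885293 board [-106.3457  -44.6588] ((454.453369140625, -27.046791076660156), (28.371789932250977, 26.835474014282227), 0.8738991022109985)
[235.2 284.1] 139.5 z068 [0.5053 0.0808 0.068 ] tri [0.5044 0.081  0.0662] 0.0021625167032543373 board [-53.1798  62.0755] ((505.31353759765625, 80.78178405761719), (15.89065933227539, 32.909236907958984), 77.68895721435547)
[247.5 199.8] 164.0 z068 [0.6603 0.0629 0.068 ] tri [0.6602 0.0631 0.066 ] 0.0012419970579208444 board [101.3427  40.5027] ((660.34375, 63.0281867980957), (22.669719696044922, 28.40509796142578), 19.12487030029297)
jarcap (array([0.5564, 0.0553, 0.0954]), np.float64(0.001425023510735884)) [-2.7596 35.3567]
med [0.6111 0.0747 0.065 ] [52.3757 53.5062]
corner (array([ 0.7053, -0.1238,  0.0521]), np.float64(0.0019569638169089944))
corner (array([ 0.4205, -0.1301,  0.0548]), np.float64(0.0022168332375342545))
corner (array([0.4144, 0.1665, 0.0457]), np.float64(0.0017974309274893284))
corner (array([0.7006, 0.1733, 0.0458]), np.float64(0.003186748896312874))
```

Triangulated heights agree: board top about 0.055 and offcut tops about 0.07. The board's yaw is about 0.024 rad. Next I'll go behind the plug with the fingers shut and tool x turned along board +y.

>>> send_rows(
  increments=[
    {"dx":0.848,"dy":-0.876,"dz":0.16,"yaw":-0.901,"claw":1},
    {"dx":0.848,"dy":-0.876,"dz":0.16,"yaw":-0.901,"claw":1},
    {"dx":0.848,"dy":-0.876,"dz":0.16,"yaw":-0.901,"claw":1},
    {"dx":0.848,"dy":-0.876,"dz":0.16,"yaw":-0.901,"claw":1},
    {"dx":0.848,"dy":-0.876,"dz":0.16,"yaw":-0.901,"claw":1},
    {"dx":0.848,"dy":-0.876,"dz":0.16,"yaw":-0.901,"claw":1},
    {"dx":0.848,"dy":-0.876,"dz":0.16,"yaw":-0.901,"claw":1},
    {"dx":0.848,"dy":-0.876,"dz":0.16,"yaw":-0.901,"claw":1},
    {"dx":0.848,"dy":-0.876,"dz":0.16,"yaw":-0.901,"claw":1},
    {"dx":0.848,"dy":-0.876,"dz":0.16,"yaw":-0.901,"claw":1},
    {"dx":0.848,"dy":-0.876,"dz":0.16,"yaw":-0.901,"claw":1},
    {"dx":0.848,"dy":-0.876,"dz":0.16,"yaw":-0.901,"claw":1},
    {"dx":0.848,"dy":-0.876,"dz":0.16,"yaw":-0.901,"claw":1},
    {"dx":0.848,"dy":-0.876,"dz":0.16,"yaw":-0.901,"claw":1},
    {"dx":0.848,"dy":-0.876,"dz":0.16,"yaw":-0.901,"claw":1},
    {"dx":0.848,"dy":-0.876,"dz":0.16,"yaw":-0.901,"claw":1},
  ],
)

```text
time: 2.1
tool_pos: [0.4565, -0.0799, 0.1514]
tool_rot: [0.0, 0.699, 0.715, 0.0]
contact_force: [-0.3, 0.1, 0.1]
gripper_width: -0.003
grasp_force: 0.0
```

```bash
cat >> h.py <<'E'
from scipy.spatial.transform import Rotation as Ro
def wrist():
    s=manip.state();f=manip.grab_frame("wrist");q=s["tool_rot"];T=np.eye(4)
    T[:3,:3]=Ro.from_quat([q[1],q[2],q[3],q[0]]).as_matrix();T[:3,3]=s["tool_pos"]
    return f,T@np.array(manip.camera_params("wrist")["tool_from_camera"])
def wplane(M,uv,z):
    K=manip.camera_params("wrist")["camera_matrix"]
    d=M[:3,:3]@np.linalg.inv(K)@np.array([uv[0],uv[1],1.]);return M[:3,3]+d*(z-M[2,3])/d[2]
E
python3 - <<'E'
from h import *
np.set_printoptions(precision=4,suppress=True)
f,M=wrist();cv2.imwrite("pics/w1.png",f[:,:,::-1])
g=f.astype(int);m=((g[...,0]>1.8*np.maximum(g[...,1],g[...,2]))&(g[...,0]>60)).astype(np.uint8)
for k in cv2.findContours(m,0,1)[0]:
    if cv2.contourArea(k)>150: print(cen(k).round(1),cv2.contourArea(k),wplane(M,cen(k),.068))
E
```

```text
[314.6 164. ] 1641.0 [ 0.4532 -0.0273  0.068 ]
```

View pics/w1.png

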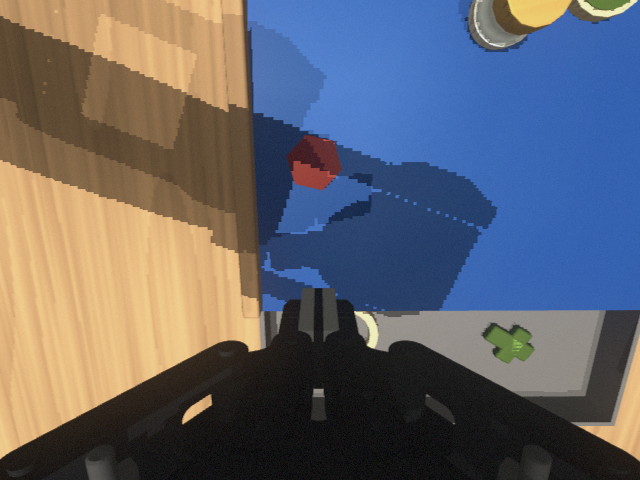

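The wrist view shows the plug at (315,164), so its x is about 0.4535, 3 mm below tool x. The fingers are clear. I'll lower with a small finger gap for two-point contact and push partway.

>>> send_rows(
  increments=[
    {"dy":-0.006,"dz":0.09,"claw":0.7},
    {"dy":-0.006,"dz":0.17,"claw":0.7},
    {"dy":-0.006,"dz":0.178,"claw":0.7},
    {"dx":0.02,"dy":-0.006,"dz":0.178,"claw":0.7},
    {"dx":0.04,"dy":-0.006,"dz":0.178,"claw":0.7},
    {"dx":0.06,"dy":-0.006,"dz":0.178,"claw":0.7},
    {"dx":0.08,"dy":-0.006,"dz":0.178,"claw":0.7},
    {"dx":0.1,"dy":-0.006,"dz":0.178,"claw":0.7},
    {"dx":0.12,"dy":-0.006,"dz":0.178,"claw":0.7},
    {"dx":0.14,"dy":-0.006,"dz":0.178,"claw":0.7},
    {"dx":0.16,"dy":-0.006,"dz":0.178,"claw":0.7},
    {"dx":0.18,"dy":-0.006,"dz":0.178,"claw":0.7},
    {"dx":0.2,"dy":-0.006,"dz":0.178,"claw":0.7},
  ],
)

```text
invalid input
```

```bash
cat > look.py <<'E'
from h import *
import sys
np.set_printoptions(precision=4,suppress=True)
f,M=wrist();cv2.imwrite(f"pics/{sys.argv[1]}.png",f[:,:,::-1])
g=f.astype(int);m=((g[...,0]>1.8*np.maximum(g[...,1],g[...,2]))&(g[...,0]>50)).astype(np.uint8)
for k in cv2.findContours(m,0,1)[0]:
    if cv2.contourArea(k)>150: print(cen(k).round(1),cv2.contourArea(k),wplane(M,cen(k),.068))
E
python3 look.py w2
```

```text
[314.5 164.1] 1669.5 [ 0.4532 -0.0272  0.068 ]
```

View pics/w2.png

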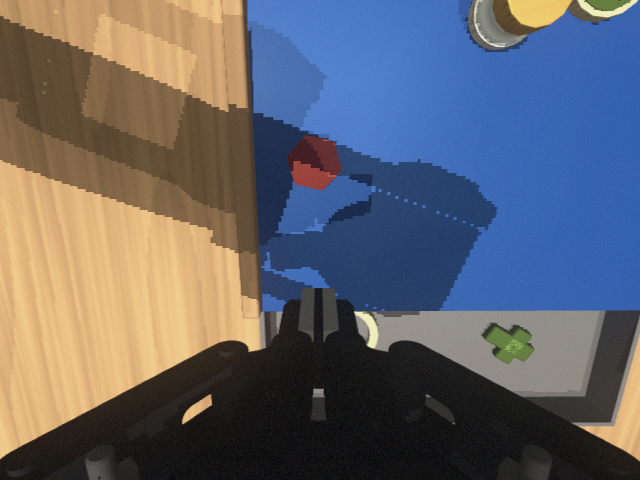

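The picture hasn't changed because the call was refused, probably for the missing fields. I'll send every field.

>>> send_rows(
  increments=[
    {"dx":0,"yaw":0,"dy":-0.006,"dz":0.09,"claw":0.7},
    {"dx":0,"yaw":0,"dy":-0.006,"dz":0.17,"claw":0.7},
    {"dx":0,"yaw":0,"dy":-0.006,"dz":0.178,"claw":0.7},
    {"dx":0.02,"yaw":0,"dy":-0.006,"dz":0.178,"claw":0.7},
    {"dx":0.04,"yaw":0,"dy":-0.006,"dz":0.178,"claw":0.7},
    {"dx":0.06,"yaw":0,"dy":-0.006,"dz":0.178,"claw":0.7},
    {"dx":0.08,"yaw":0,"dy":-0.006,"dz":0.178,"claw":0.7},
    {"dx":0.1,"yaw":0,"dy":-0.006,"dz":0.178,"claw":0.7},
    {"dx":0.12,"yaw":0,"dy":-0.006,"dz":0.178,"claw":0.7},
    {"dx":0.14,"yaw":0,"dy":-0.006,"dz":0.178,"claw":0.7},
    {"dx":0.16,"yaw":0,"dy":-0.006,"dz":0.178,"claw":0.7},
    {"dx":0.18,"yaw":0,"dy":-0.006,"dz":0.178,"claw":0.7},
    {"dx":0.2,"yaw":0,"dy":-0.006,"dz":0.178,"claw":0.7},
  ],
)

```text
time: 3.82
tool_pos: [0.4511, 0.021, 0.0623]
tool_rot: [-0.0, 0.699, 0.715, -0.0]
contact_force: [-0.0, -0.3, 0.9]
gripper_width: 0.149
grasp_force: 0.1
```

```bash
python3 look.py w3
```

```text
[317.2 252.7] 4775.0 [0.4503 0.0475 0.068 ]
[467.7 165.6] 4789.0 [0.5043 0.0824 0.068 ]
```

View pics/w3.png

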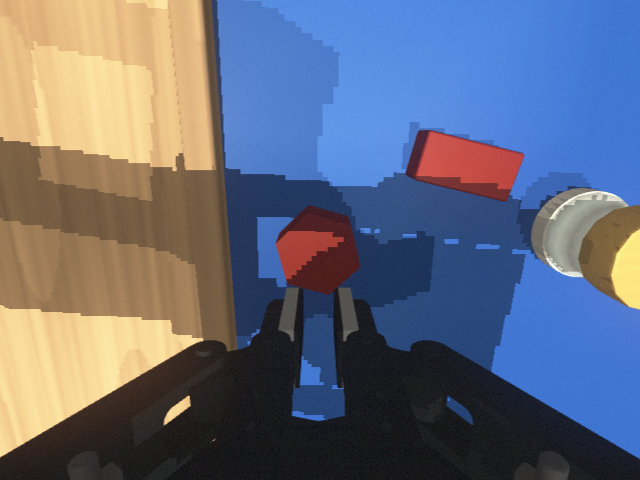

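The plug at (318,252) sits centred against both fingertips. The bar is at (467,166), clear of the sweep. I'll push it off the edge and then lift.

>>> send_rows(
  increments=[
    {"dx":0.02,"yaw":0,"dy":0,"dz":0,"claw":0.7},
    {"dx":0.04,"yaw":0,"dy":0,"dz":0,"claw":0.7},
    {"dx":0.06,"yaw":0,"dy":0,"dz":0,"claw":0.7},
    {"dx":0.08,"yaw":0,"dy":0,"dz":0,"claw":0.7},
    {"dx":0.1,"yaw":0,"dy":0,"dz":0,"claw":0.7},
    {"dx":0.12,"yaw":0,"dy":0,"dz":0,"claw":0.7},
    {"dx":0.14,"yaw":0,"dy":0,"dz":0,"claw":0.7},
    {"dx":0.16,"yaw":0,"dy":0,"dz":0,"claw":0.7},
    {"dx":0.18,"yaw":0,"dy":0,"dz":0,"claw":0.7},
    {"dx":0.2,"yaw":0,"dy":0,"dz":0,"claw":0.7},
    {"dx":0.22,"yaw":0,"dy":0,"dz":0,"claw":0.7},
    {"dx":0.24,"yaw":0,"dy":0,"dz":0,"claw":0.7},
    {"dx":0.26,"yaw":0,"dy":0,"dz":0,"claw":0.7},
    {"dx":0.28,"yaw":0,"dy":0,"dz":0,"claw":0.7},
    {"dx":0.3,"yaw":0,"dy":0,"dz":0,"claw":0.7},
    {"dx":0.31,"yaw":0,"dy":0,"dz":0,"claw":0.7},
    {"dx":0.31,"yaw":0,"dy":0,"dz":0,"claw":0.7},
    {"dx":0.31,"yaw":0,"dy":0,"dz":-0.1,"claw":0.7},
    {"dx":0.31,"yaw":0,"dy":0,"dz":-0.2,"claw":0.7},
    {"dx":0.31,"yaw":0,"dy":0,"dz":-0.2,"claw":0.7},
  ],
)

```text
time: 6.38
tool_pos: [0.4508, 0.1758, 0.1678]
tool_rot: [0.003, 0.699, 0.715, 0.004]
contact_force: [0.2, -0.2, -0.9]
gripper_width: 0.146
grasp_force: 0.0
```

```bash
python3 look.py w4; python3 -c "
from h import *
f=manip.grab_frame('top');cv2.imwrite('pics/top4.png',f[:,:,::-1])
for k in red(f,20):
  c=cen(k)
  if 120<c[0]<420 and 170<c[1]<345: print(c,plane('top',c,.068),plane('top',c,.015))
print(manip.state()['tool_pos'])"
```

```text
[581.6 383.8] 935.0 [0.6605 0.0635 0.068 ]
[314.8 201.3] 213.5 [0.4491 0.2028 0.068 ]
[308.9 181.1] 543.5 [0.4449 0.2161 0.068 ]
[175.54193548 315.66236559] [0.44793816 0.18633389 0.068     ] [0.44871854 0.20120327 0.015     ]
[234.99887006 284.03163842] [0.50539763 0.08121075 0.068     ] [0.50905816 0.09081085 0.015     ]
[247.59897436 199.8225641 ] [0.66036043 0.06280294 0.068     ] [0.67178845 0.07148035 0.015     ]
[0.44779753 0.17512443 0.16272471]
```

The plug is in the tray at y≈0.20, and the other two offcuts haven't moved. Next is the bar (x 0.505, y 0.082).

>>> send_rows(
  increments=[
    {"dx":-0.1,"yaw":0,"dy":0.04,"dz":0,"claw":0.7},
    {"dx":-0.2,"yaw":0,"dy":0.08,"dz":0,"claw":0.7},
    {"dx":-0.292,"yaw":0,"dy":0.108,"dz":0,"claw":0.7},
    {"dx":-0.292,"yaw":0,"dy":0.108,"dz":0,"claw":0.7},
    {"dx":-0.292,"yaw":0,"dy":0.108,"dz":0,"claw":0.7},
    {"dx":-0.292,"yaw":0,"dy":0.108,"dz":0.1,"claw":0.7},
    {"dx":-0.292,"yaw":0,"dy":0.108,"dz":0.19,"claw":0.7},
    {"dx":-0.292,"yaw":0,"dy":0.108,"dz":0.2,"claw":0.7},
    {"dx":-0.292,"yaw":0,"dy":0.108,"dz":0.2,"claw":0.7},
    {"dx":-0.272,"yaw":0,"dy":0.108,"dz":0.2,"claw":0.7},
    {"dx":-0.252,"yaw":0,"dy":0.108,"dz":0.2,"claw":0.7},
    {"dx":-0.237,"yaw":0,"dy":0.108,"dz":0.2,"claw":0.7},
    {"dx":-0.222,"yaw":0,"dy":0.108,"dz":0.2,"claw":0.7},
    {"dx":-0.207,"yaw":0,"dy":0.108,"dz":0.2,"claw":0.7},
    {"dx":-0.192,"yaw":0,"dy":0.108,"dz":0.2,"claw":0.7},
  ],
)

```text
time: 8.35
tool_pos: [0.5037, 0.081, 0.0623]
tool_rot: [-0.0, 0.699, 0.715, -0.0]
contact_force: [-1.3, -0.3, 0.7]
gripper_width: 0.15
grasp_force: 0.1
```

```bash
python3 look.py w5
```

```text
[314.1 265.3] 4590.0 [0.5018 0.1023 0.068 ]
[195.9  20.4] 2657.0 [0.4611 0.1869 0.068 ]
```

View pics/w5.png

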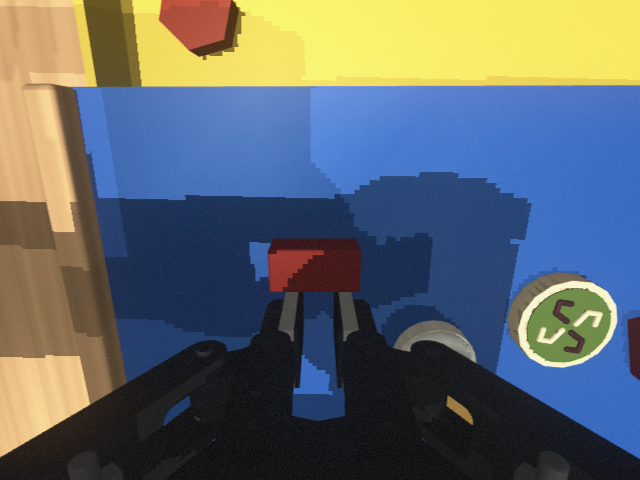

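The bar is now square against both fingertips at (314,265). The plug is in the yellow tray at (197,20). I'll finish this sweep.

>>> send_rows(
  increments=[
    {"dx":0.02,"yaw":0,"dy":0,"dz":0,"claw":0.7},
    {"dx":0.04,"yaw":0,"dy":0,"dz":0,"claw":0.7},
    {"dx":0.06,"yaw":0,"dy":0,"dz":0,"claw":0.7},
    {"dx":0.08,"yaw":0,"dy":0,"dz":0,"claw":0.7},
    {"dx":0.1,"yaw":0,"dy":0,"dz":0,"claw":0.7},
    {"dx":0.12,"yaw":0,"dy":0,"dz":0,"claw":0.7},
    {"dx":0.14,"yaw":0,"dy":0,"dz":0,"claw":0.7},
    {"dx":0.16,"yaw":0,"dy":0,"dz":0,"claw":0.7},
    {"dx":0.18,"yaw":0,"dy":0,"dz":0,"claw":0.7},
    {"dx":0.19,"yaw":0,"dy":0,"dz":0,"claw":0.7},
    {"dx":0.19,"yaw":0,"dy":0,"dz":0,"claw":0.7},
    {"dx":0.19,"yaw":0,"dy":0,"dz":-0.1,"claw":0.7},
    {"dx":0.19,"yaw":0,"dy":0,"dz":-0.2,"claw":0.7},
    {"dx":0.19,"yaw":0,"dy":0,"dz":-0.2,"claw":0.7},
    {"dx":0.19,"yaw":0,"dy":0,"dz":-0.2,"claw":0.7},
  ],
)

```text
time: 10.28
tool_pos: [0.5013, 0.1753, 0.162]
tool_rot: [-0.0, 0.699, 0.715, -0.0]
contact_force: [-0.4, 0.0, -0.4]
gripper_width: 0.149
grasp_force: 0.0
```

```bash
python3 look.py w6; python3 -c "
from h import *
f=manip.grab_frame('top');cv2.imwrite('pics/top6.png',f[:,:,::-1])
g=manip.grab_frame('side');cv2.imwrite('pics/side6.png',g[:,:,::-1])
for k in red(f,20):
  c=cen(k)
  if 120<c[0]<420 and 170<c[1]<345: print(c,plane('top',c,.068),plane('top',c,.015))
for k in blobs(f,(18,100,120),(30,200,255),100)+blobs(f,(25,20,120),(45,120,255),100):
  c=cen(k)
  if 190<c[0]<350 and 170<c[1]<345: print('jar/med',c)
for k in blobs(g,(18,100,120),(30,200,255),60): print('side jarcap',cen(k))
print(manip.state()['tool_pos'])"
```

```text
[526.6 382.6] 562.0 [0.6616 0.0686 0.068 ]
[306.1 184.7] 155.0 [0.4929 0.2139 0.068 ]
[248.2 187. ] 1155.0 [0.4558 0.2115 0.068 ]
[174.80664653 315.94964753] [0.44741636 0.18763491 0.068     ] [0.44817058 0.20256951 0.015     ]
[177.96117805 288.26372155] [0.49701377 0.18417524 0.068     ] [0.50025406 0.19893642 0.015     ]
[247.55555556 199.84567901] [0.6603167  0.06288177 0.068     ] [0.67174253 0.07156312 0.015     ]
jar/med [247.79313037 253.90007806]
jar/med [240.60945626 226.46146572]
side jarcap [325.81920904 406.92655367]
side jarcap [383.95534591 439.18176101]
side jarcap [248.52965488 429.98513821]
[0.50035943 0.17519853 0.16021249]
```

The plug and bar are both in the tray, and the jar and medallion haven't moved. Now the block (x 0.6605, y 0.063), with slightly narrower fingers to clear the medallion.

>>> send_rows(
  increments=[
    {"dx":-0.08,"yaw":0,"dy":0.08,"dz":0,"claw":0.8},
    {"dx":-0.16,"yaw":0,"dy":0.16,"dz":0,"claw":0.8},
    {"dx":-0.24,"yaw":0,"dy":0.24,"dz":0,"claw":0.8},
    {"dx":-0.327,"yaw":0,"dy":0.316,"dz":0,"claw":0.8},
    {"dx":-0.327,"yaw":0,"dy":0.316,"dz":0,"claw":0.8},
    {"dx":-0.327,"yaw":0,"dy":0.316,"dz":0.1,"claw":0.8},
    {"dx":-0.327,"yaw":0,"dy":0.316,"dz":0.19,"claw":0.8},
    {"dx":-0.327,"yaw":0,"dy":0.316,"dz":0.2,"claw":0.8},
    {"dx":-0.327,"yaw":0,"dy":0.316,"dz":0.2,"claw":0.8},
    {"dx":-0.307,"yaw":0,"dy":0.316,"dz":0.2,"claw":0.8},
    {"dx":-0.287,"yaw":0,"dy":0.316,"dz":0.2,"claw":0.8},
    {"dx":-0.272,"yaw":0,"dy":0.316,"dz":0.2,"claw":0.8},
    {"dx":-0.257,"yaw":0,"dy":0.316,"dz":0.2,"claw":0.8},
    {"dx":-0.242,"yaw":0,"dy":0.316,"dz":0.2,"claw":0.8},
    {"dx":-0.227,"yaw":0,"dy":0.316,"dz":0.2,"claw":0.8},
  ],
)

```text
time: 12.3
tool_pos: [0.6621, 0.0663, 0.0623]
tool_rot: [-0.0, 0.699, 0.715, -0.0]
contact_force: [-0.3, -0.9, -0.3]
gripper_width: 0.105
grasp_force: 0.1
```

```bash
python3 look.py w7
```

```text
[315.2 254.9] 4272.0 [0.6605 0.0919 0.068 ]
```

View pics/w7.png

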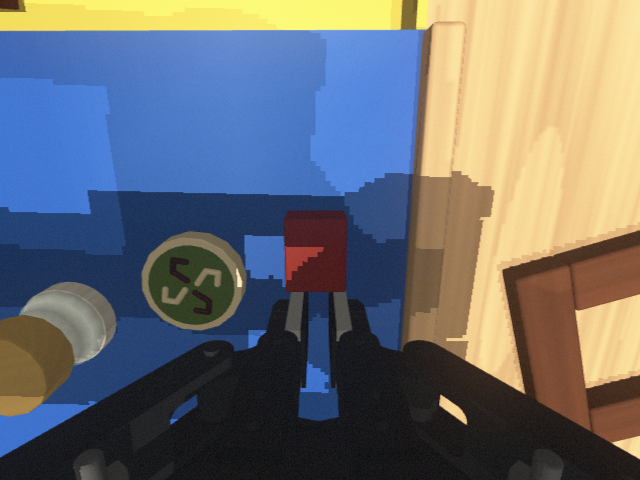

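The block at (315,255) is square against the fingers, and the medallion at (193,280) is clear. I'll push it off and lift.

>>> send_rows(
  increments=[
    {"dx":0.02,"yaw":0,"dy":0,"dz":0,"claw":0.8},
    {"dx":0.04,"yaw":0,"dy":0,"dz":0,"claw":0.8},
    {"dx":0.06,"yaw":0,"dy":0,"dz":0,"claw":0.8},
    {"dx":0.08,"yaw":0,"dy":0,"dz":0,"claw":0.8},
    {"dx":0.1,"yaw":0,"dy":0,"dz":0,"claw":0.8},
    {"dx":0.12,"yaw":0,"dy":0,"dz":0,"claw":0.8},
    {"dx":0.14,"yaw":0,"dy":0,"dz":0,"claw":0.8},
    {"dx":0.16,"yaw":0,"dy":0,"dz":0,"claw":0.8},
    {"dx":0.18,"yaw":0,"dy":0,"dz":0,"claw":0.8},
    {"dx":0.2,"yaw":0,"dy":0,"dz":0,"claw":0.8},
    {"dx":0.22,"yaw":0,"dy":0,"dz":0,"claw":0.8},
    {"dx":0.23,"yaw":0,"dy":0,"dz":0,"claw":0.8},
    {"dx":0.23,"yaw":0,"dy":0,"dz":0,"claw":0.8},
    {"dx":0.23,"yaw":0,"dy":0,"dz":-0.1,"claw":0.8},
    {"dx":0.23,"yaw":0,"dy":0,"dz":-0.2,"claw":0.8},
    {"dx":0.23,"yaw":0,"dy":0,"dz":-0.3,"claw":0.8},
    {"dx":0.23,"yaw":0,"dy":0,"dz":-0.3,"claw":0.8},
    {"dx":0.23,"yaw":0,"dy":0,"dz":-0.3,"claw":0.8},
  ],
)

```text
time: 14.6
tool_pos: [0.6592, 0.1804, 0.2119]
tool_rot: [-0.0, 0.699, 0.715, -0.0]
contact_force: [0.0, 0.9, -1.2]
gripper_width: 0.099
grasp_force: 0.0
```

```bash
python3 -c "
from h import *
f=manip.grab_frame('top')
g=manip.grab_frame('side');cv2.imwrite('pics/side8.png',g[:,:,::-1])
for k in red(f,20):
  c=cen(k)
  if 120<c[0]<420 and 170<c[1]<345: print(c,plane('top',c,.015))
for k in blobs(f,(18,100,120),(30,200,255),100)+blobs(f,(25,20,120),(45,120,255),100):
  c=cen(k)
  if 190<c[0]<420 and 170<c[1]<345: print('jar/med',c)
print(manip.state()['tool_pos'])"
```

```text
[175.06096362 315.78564405] [0.44848081 0.20210247 0.015     ]
[177.95090439 287.88372093] [0.50097287 0.19898821 0.015     ]
[180.10011377 205.72354949] [0.65955214 0.20192295 0.015     ]
jar/med [247.83100775 253.94418605]
jar/med [377.21442886 299.22333556]
jar/med [242.85084306 225.93709468]
[0.65836476 0.1803646  0.20974745]
```

View pics/side8.png

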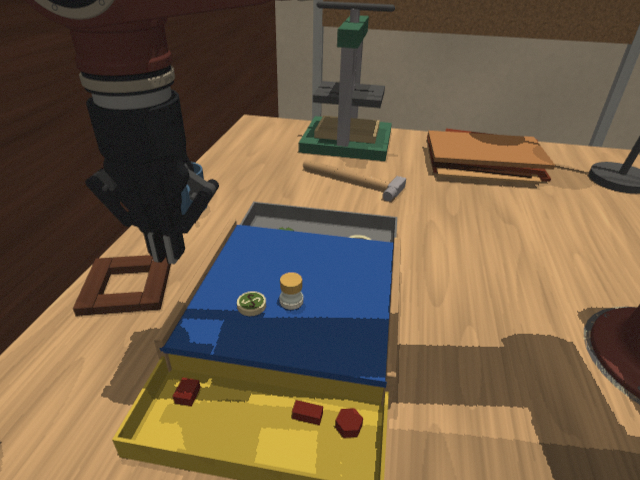

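All three offcuts lie in the yellow tray at (187,392), (308,412) and (349,423). In the side view the medallion (251,303) and jar (291,290) are where they started, and the arm is clear.

```bash
python3 -c "
from plant import manip
print(manip.job_done())"
```

```text
the job is handed in; nothing more can be done
None
```

I swept all three offcuts off the board into the yellow tray and handed the job in at about 15 s. In the last pictures the medallion, jar, inlays and hammer look undisturbed.

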